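Stand the incoming samples in their holders

ROBOT

A 7-joint arm with a two-finger parallel gripper is mounted at the origin on the work surface. World frame = base frame: x ahead of the robot, y to its left, z up, the work surface at z = 0. Lengths are in mm, angles in rad, forces in N, time in s.
With the tool pointing down it reaches from about 400 to 900 mm from the base axis. Payload 5.5 kg.
Tool frame: the origin (TCP) lies midway between the tips of the shut fingers; the grasp point (between the pads) lies 19 mm behind it; z points along the fingers, y is the line along which they close (so a half turn about z gives the same grasp; the last joint's range is limited). The gripper opens to 85 mm and grips with 20 to 120 N. Pads are 22 mm wide; open, the fingers measure 114 mm over their backs; the gripper's body (76 mm by 85 mm) begins 54 mm behind the grasp point. The pads swing forward as they close: fully open they stand 13 mm farther back than shut.
Start: joints at [-0.887, 0.501, -0.427, 1.55, 0.221, 1.138, -0.21], TCP at [265.482, 593.313, 191.51] pointing down, gripper open.
Joint ranges: [-2.88, 2.88], [-0.31, 2.03], [-1.54, 1.56], [0.2, 2.42], [-1.41, 4.55], [0.19, 2.02], [-2.57, 2.57]. Speed limits (rad/s): [2.57, 2.57, 3.14, 3.14, 3.14, 3.14, 3.14].

INTERFACE

Orientations are given as a unit quaternion [x, y, z, w].
In Python, from station import state, capture, camera_params, sign_off, look_for, place_of gives the robot as it stands.
- The arm moves only by the shell command python3 -m pendant 'ROWS'. ROWS is JSON, a list of rows, each a list of 3 entries, a list of its own where there are three numbers: the turn, a rotation vector about the tool's x, y, z scaled (see below), then the shift along the tool's x, y, z scaled (see below), then the opening in per cent of the stroke, from 0 (shut) to 100 (fully open). In form: [[[ax, ay, az], [dx, dy, dz], jaw], ...]. A call has 1 to 20 rows; each row shifts and turns the commanded pose from where the row before left it, along the tool's axes as they then stand; what a row does not reach is not made up. The controller multiplies each number of a shift by 1000 mm and each number of a turn by 180 degrees. A row lasts 1/12 s, in which the tool goes at most 41.7 mm and 7.16 degrees, less where a joint would pass 70% of its speed; a pose out of reach is approached as far as the arm can. A call with a number of a shift or a turn outside -1 to 1 is refused whole. A call with a gripper value outside its range is refused whole. The fingers move at their own pace and stop on an object; the grip force is fixed at half the most. Time passes only in rows, so rows that do not move let the fingers close. It gives the time, the measured TCP pose, the force, the opening and the grip force at its end, in the units of the state.
- state(): the state, without advancing time (a new reading comes with each control period).
- capture(name): name is "scene" or "top"; returns the picture (384x512x3 uint8, red, green, blue); there is no depth.
- camera_params(name): a dict with "fx", "fy", "cx", "cy" (pixels), "R" (3x3) and "t" (3): a world point X has camera coordinates R X + t. Camera axes: x right, y down, z forward; pixel columns grow to the right and rows downward; lengths in mm; the calibration is good to about 2 mm. A picture is of the moment at which its call begins. camera_params takes no time and is no camera call.
- sign_off(): hands the job in; it is judged then, once.
Trained networks look in the newest picture that a camera, given by its name, has taken for a name from the list of things; names that differ only in an ending like _2 or _b are one class to them, and where a whole thing is asked for, a point or a joint stands for the part that bears it (a point fixed in the world has none). Each returns a list of dicts, best first, with "confidence" (0 to 1); they miss things now and then, are a little off and sometimes report something else, mostly with a low value. They report only what shows in the picture. A call takes as long as a camera call. They do not tell look-alikes from the thing itself.
- look_for(target, camera): "point" ([row, column] in pixels, amid what is visible of it).
- place_of(target, camera): "point" ([row, column] in pixels: a listed point, or the origin of a listed thing).
The state is a dict: "clock": time; "joints": joint angles; "joint_velocities": joint speeds; "tau": joint torques, N m; "eef_pos": TCP position; "eef_rot": TCP orientation; "contact_force": force on the tool from outside, world axes, zero at the start; "torque": the same for the moment, N m; "grip_width": finger opening in mm; "gripper_force": force on a finger pad.
Only numpy, scipy, OpenCV 4.12 (cv2) and the standard library are available. Lean on these libraries where they do the work, as an engineer would, in place of code of your own. Each camera call takes 0.05 s, during which the arm holds its last target. There are 200 camera calls.

TASK

Four closed sample containers (glass jar, small round cup, square bottle, narrow slide box) have come in and stand scattered among four grey holder plates. Stand each container, upright and flat, in the recess that matches the shape and size of its base; keep the containers upright all the time, set them down rather than dropping them, and leave the open glass beaker standing where it is.

Things in the scene. Friction and masses are not known exactly. Their poses are not given: they have to be found in the camera images.
- jar: Round glass jar with a white paper label and a steel lid, diameter 64 mm all the way up, 86 mm tall (lid: the top 16 mm), 0.18 to 0.35 kg. Origin: centre of the underside, on the axis; z up. It can be gripped round the body or the lid. (The two bigger brass-lidded jars at the side of the bench are not part of the job.)
- cup: Small white round plastic specimen cup, base diameter 40 mm, widening to 42 mm at 47 mm height, then a ribbed white lid of diameter 46 mm from 47 to 62 mm height, 0.06 to 0.13 kg. Origin: centre of the underside, on the axis; z up. Best gripped by the lid.
- bottle: White square plastic bottle, body 48 x 48 mm (along its x and y) and 68 mm tall, above it a shoulder and a black round cap of diameter 30 mm from 76 to 94 mm height, 0.11 to 0.23 kg. Origin: centre of the underside, on the axis; z up. Its flat sides (upright from the bench to 64 mm) can be gripped across x or y.
- slidebox: Narrow white slide box with a grey lid, 70 mm long (its x) x 26 mm wide (its y) x 52 mm tall, 0.07 to 0.14 kg. Origin: centre of the underside, on the axis; z up. Grip it across its width; gripped near the top, the fingers stay clear of the holder's rim.
- holder_jar: Holder with the large round recess, diameter 80 mm; takes the jar. Fixed to the bench; a grey plastic plate 100 x 100 x 12 mm, outside like the other three holders, with a recess in its middle 8 mm deep, so that the white recess floor lies 4 mm above the bench. Origin: centre of the underside, which is the centre of the recess in plan; z up.
- holder_cup: Holder with the small round recess, diameter 56 mm; takes the cup. Fixed to the bench; a grey plastic plate 100 x 100 x 12 mm, outside like the other three holders, with a recess in its middle 8 mm deep, so that the white recess floor lies 4 mm above the bench. Origin: centre of the underside, which is the centre of the recess in plan; z up.
- holder_bottle: Holder with the square recess, 64 x 64 mm with sides along its x and y; takes the square bottle, its sides roughly parallel to the recess's. Fixed to the bench; a grey plastic plate 100 x 100 x 12 mm, outside like the other three holders, with a recess in its middle 8 mm deep, so that the white recess floor lies 4 mm above the bench. Origin: centre of the underside, which is the centre of the recess in plan; z up.
- holder_slidebox: Holder with the oblong recess, 86 mm along its x and 42 mm along its y; takes the slide box, long side along long side, either way round. Fixed to the bench; a grey plastic plate 100 x 100 x 12 mm, outside like the other three holders, with a recess in its middle 8 mm deep, so that the white recess floor lies 4 mm above the bench. Origin: centre of the underside, which is the centre of the recess in plan; z up.
- beaker: Empty open glass beaker, outer diameter 58 mm at the rim, 75 mm tall, standing loose near the middle of the work area; to be left alone. Origin: centre of the underside; z up.
Mind the look-alikes: they are no part of the job. Leave any purple look-alike of the cup alone.

How it is judged:
By the outcome, as a careful person would: the job done as asked, in the order asked, and still so for the second after the job is handed in, with the robot touching nothing.
It also fails if it takes over 125 s, if anything falls off the work surface, if the arm or the gripper's body presses on something with over 40 N, if the wrist force passes 120 N, or if a joint passes its speed limit or range.

## Working session

There is one attempt and no reset: what is moved stays moved. The work goes in short steps, Python scripts to look and compute and a shell command to move; the robot and the scene stay as the last step left them, time stands still between calls to the robot, and variables do not carry over. Pictures are saved under pics/ and viewed, at most 14 in all, crops included, and the job is handed in when it is done.

```bash
mkdir -p pics; ls
python3 - <<'E'
from station import *
import cv2
s=state();print(s)
for n in("scene","top"):
    im=capture(n);cv2.imwrite(f"pics/{n}0.png",im[:,:,::-1]);print(n,camera_params(n))
    for t in("jar","cup","bottle","slidebox","holder_jar","holder_cup","holder_bottle","holder_slidebox","beaker"):
        print(t,[(([round(v) for v in d["point"]]),round(d["confidence"],2)) for d in place_of(t,n)])
E
```

```text
pics
{'clock': 0.0, 'joints': array([-0.88679144,  0.50184037, -0.42680144,  1.5514711 ,  0.22079683,
        1.13825516, -0.21029159]), 'joint_velocities': array([ 0.000639  ,  0.0001921 ,  0.000958  , -0.00025085, -0.00177557,
        0.00098958, -0.00042121]), 'tau': array([ 9.97317693e-04, -5.69532931e+01, -5.81603363e+00, -2.80923772e+01,
        1.04036409e-02,  1.22925971e-02,  1.07151271e-05]), 'eef_pos': array([265.23668821, 592.58301085, 190.45620989]), 'eef_rot': array([ 2.08816663e-01,  9.77954335e-01, -9.28631253e-04, -2.38530775e-04]), 'contact_force': array([-0.57880878, -0.24697928, -0.50988125]), 'torque': array([ 0.05309057, -0.00218479,  0.01740819]), 'gripper_force': 0.0, 'grip_width': 85.47446589116758}
scene {'fx': 428.7403847467233, 'fy': 428.7403847467233, 'cx': 257.65776403083606, 'cy': 191.9681067293536, 'R': array([[ 2.93941700e-02,  9.99567760e-01, -5.24960020e-04],
       [ 7.20364910e-01, -2.15477764e-02, -6.93260478e-01],
       [-6.92972135e-01,  1.99996535e-02, -7.20686918e-01]]), 't': array([   5.96410423, -358.2072051 , 1413.93004227])}
jar [([194, 
[... 248 characters left out ...]
ottle [([240, 327], 0.72)]
holder_slidebox [([164, 149], 0.83)]
beaker [([222, 268], 0.7)]
top {'fx': 399.28632556429676, 'fy': 399.28632556429676, 'cx': 251.7720899638661, 'cy': 187.67117203600577, 'R': array([[-0.02186723, -0.99975309,  0.00394671],
       [-0.98879828,  0.02104428, -0.14776701],
       [ 0.14764747, -0.00713376, -0.98901432]]), 't': array([  -4.01347843,  524.45163171, 1201.74258916])}
jar [([192, 126], 0.83)]
cup [([218, 307], 0.57), ([200, 249], 0.57)]
bottle [([203, 226], 0.53)]
slidebox [([181, 373], 0.69)]
holder_jar [([151, 279], 0.95)]
holder_cup [([228, 159], 0.57)]
holder_bottle [([151, 207], 0.71)]
holder_slidebox [([227, 347], 0.73)]
beaker [([167, 247], 0.57)]
```

```bash
cat > h.py <<'E'
import numpy as np, cv2
from station import *
P={n:camera_params(n) for n in("scene","top")}
def ray(n,rc,z):
    p=P[n];R=np.array(p["R"]);t=np.array(p["t"])
    c=-R.T@t; d=R.T@np.array([(rc[1]-p["cx"])/p["fx"],(rc[0]-p["cy"])/p["fy"],1])
    return c+d*(z-c[2])/d[2]
def proj(n,X):
    p=P[n];q=np.array(p["R"])@np.array(X,float)+p["t"]
    return np.array([p["cy"]+p["fy"]*q[1]/q[2],p["cx"]+p["fx"]*q[0]/q[2]])
E
python3 - <<'E'
from h import *
for n in("scene","top"):
    im=cv2.imread(f"pics/{n}0.png")
    if n=="scene": im=im[110:310,60:480]
    else: im=im[90:270,80:430]
    cv2.imwrite(f"pics/{n}1.png",cv2.resize(im,(800,int(800*im.shape[0]/im.shape[1])),interpolation=cv2.INTER_CUBIC))
L=dict(jar=((194,423),(192,126)),cup=((172,196),(218,307)),cup2=((186,228),None),cup3=((195,260),(200,249)),bottle=((188,293),(203,226)),slide=((212,100),(181,373)),hj=((244,217),(151,279)),hc=((164,374),(228,159)),hb=((240,327),(151,207)),hs=((164,149),(227,347)),beaker=((222,268),(167,247)))
for k,(a,b) in L.items():
    print(k,ray("scene",a,0).round()[:2],b and ray("top",b,0).round()[:2])
E
```

```text
jar [516. 389.] [525. 387.]
cup [ 420. -179.] [ 429. -189.]
cup2 [473. -95.] None
cup3 [507. -15.] [490.  -6.]
bottle [485.  69.] [482.  68.]
slide [ 552. -399.] [ 543. -406.]
hj [ 655. -116.] [ 649. -107.]
hc [403. 292.] [408. 280.]
hb [651. 131.] [654. 127.]
hs [ 385. -307.] [ 398. -314.]
beaker [595.   1.] [598.  -2.]
```

View pics/scene1.png

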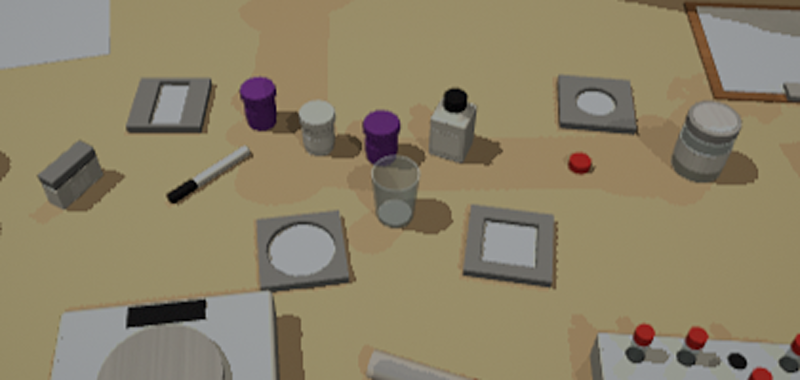

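View pics/top1.png

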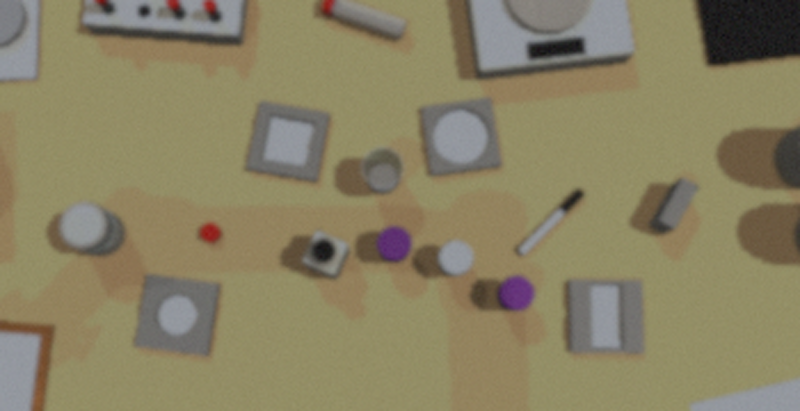

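In the scene crop, the cup candidates sit at full-image pixels (row,col) (165,196) purple, (177,227) white and (182,260) purple. The middle white one fits the description. The jar with the steel lid is at (184,431); the brass-lidded jars are off to the side. Next I'll rectify and fit each item, which also gives the enlarged crop.

```bash
cat > fit.py <<'E'
from h import *
S=1.6;H=60
# name: centre guess, plane z, 
G=dict(jar=((520,388),86),cup=((470,-95),62),bottle=((483,68),68),slidebox=((547,-402),52),
 holder_jar=((652,-111),12),holder_cup=((405,286),12),holder_bottle=((652,129),12),holder_slidebox=((391,-310),12))
def rect(n,im,c,z,H=H,S=S):
    # tile: column = -y dir? col grows with y, row grows with x
    w=np.array([[c[0]-H,c[1]-H],[c[0]-H,c[1]+H],[c[0]+H,c[1]+H],[c[0]+H,c[1]-H]],float)
    src=np.float32([proj(n,[*p,z])[::-1] for p in w]);L=2*H*S
    M=cv2.getPerspectiveTransform(src,np.float32([[0,0],[L,0],[L,L],[0,L]]))
    return cv2.warpPerspective(im,M,(int(L),int(L)),flags=cv2.INTER_CUBIC)
if __name__=="__main__":
  for n in("scene","top"):
    im=cv2.imread(f"pics/{n}0.png");T=[]
    for k,(c,z) in G.items():
        t=rect(n,im,c,z);hsv=cv2.cvtColor(t,cv2.COLOR_BGR2HSV)
        m=((hsv[...,1]<75)&(hsv[...,2]>60)).astype(np.uint8)
        m=cv2.morphologyEx(m,cv2.MORPH_OPEN,np.ones((5,5)))
        cs,_=cv2.findContours(m,cv2.RETR_EXTERNAL,cv2.CHAIN_APPROX_NONE)
        if cs:
            q=max(cs,key=cv2.contourArea);r=cv2.minAreaRect(q)
            cv2.drawContours(t,[cv2.boxPoints(r).astype(int)],-1,(0,0,255),1);cv2.drawContours(t,[q],-1,(0,255,0),1)
            x=c[0]-H+r[0][1]/S;y=c[1]-H+r[0][0]/S
            print(n,k,"xy",round(x,1),round(y,1),"size",np.round(np.array(r[1])/S,1),"ang",round(r[2],1))
        cv2.drawMarker(t,(int(H*S),int(H*S)),(255,0,0),0,8)
        T.append(t)
    cv2.imwrite(f"pics/{n}2.png",np.vstack([np.hstack(T[:4]),np.hstack(T[4:])]))
E
python3 fit.py
```

```text
scene jar xy 545.4 379.3 size [ 64.  109.7] ang 29.6
scene cup xy 490.0 -96.3 size [48.7 78.7] ang -0.0
scene bottle xy 503.2 73.6 size [57.1 88. ] ang 9.5
scene slidebox xy 578.5 -379.3 size [49.5 76.8] ang 51.3
scene holder_jar xy 652.1 -113.5 size [104.  102.1] ang 83.4
scene holder_cup xy 409.7 283.6 size [103.1 106. ] ang 9.0
scene holder_bottle xy 651.0 130.3 size [101.7 104.3] ang 11.7
scene holder_slidebox xy 394.1 -304.5 size [102.1 106.1] ang 2.0
top jar xy 520.8 379.6 size [91.2 69.3] ang 25.5
top cup xy 473.8 -96.6 size [51.  53.2] ang 41.6
top bottle xy 482.0 75.5 size [55.3 55.1] ang 25.3
top slidebox xy 539.8 -395.7 size [37.6 87.7] ang 36.0
top holder_jar xy 653.0 -113.8 size [107.2 106.6] ang 82.9
top holder_cup xy 409.5 284.2 size [107.3 104.3] ang 8.5
top holder_bottle xy 651.0 130.6 size [105.7 107.2] ang 11.0
top holder_slidebox xy 394.7 -305.3 size [108.5 105.6] ang 1.9
```

View pics/top2.png

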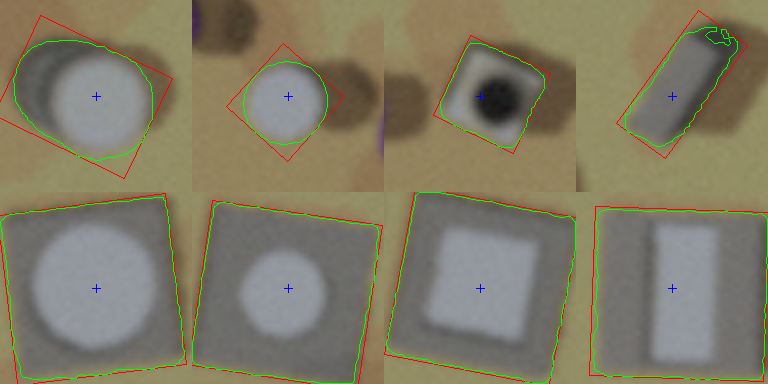

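View pics/scene2.png

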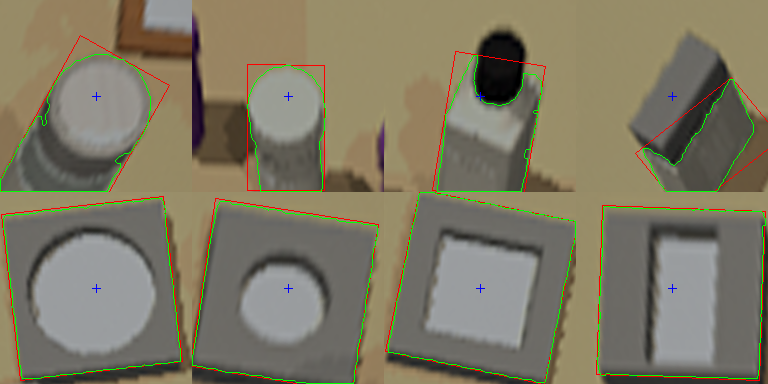

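```bash
cat > wf.py <<'E'
from h import *
import sys
def circ(r,z): a=np.linspace(0,2*np.pi,40);return np.c_[r*np.cos(a),r*np.sin(a),0*a+z]
def box(l,w,z): return np.array([[l,w,z],[-l,w,z],[-l,-w,z],[l,-w,z],[l,w,z]],float)
W=dict(jar=[circ(32,0),circ(32,70),circ(32,86)],cup=[circ(20,0),circ(23,47),circ(23,62)],
 bottle=[box(24,24,0),box(24,24,66),circ(15,76),circ(15,94)],slidebox=[box(35,13,0),box(35,13,52)])
def curves(k,x,y,yaw,z0=0):
    c,s=np.cos(np.radians(yaw)),np.sin(np.radians(yaw))
    return [np.c_[x+c*p[:,0]-s*p[:,1],y+s*p[:,0]+c*p[:,1],p[:,2]+z0] for p in W[k]]
def sheet(poses,src,out,F=5):
    rows=[]
    for n in("scene","top"):
        im=cv2.imread(f"pics/{n}{src}.png");T=[]
        for k,p in poses.items():
            u=proj(n,[p[0],p[1],40]);r,c=int(u[0]),int(u[1]);h=20 if n=="top" else 25;f=192/(2*h)
            t=cv2.resize(im[r-h:r+h,c-h:c+h],(192,192),interpolation=cv2.INTER_CUBIC)
            for q in curves(k,*p):
                px=np.array([(proj(n,X)[::-1]-[c-h,r-h]+.5)*f for X in q])
                cv2.polylines(t,[px.round().astype(int)],False,(0,0,255),1)
            T.append(t)
        rows.append(np.hstack(T))
    cv2.imwrite(out,np.vstack(rows))
E
python3 - <<'E'
from wf import *
sheet(dict(jar=(523,389.5,0),cup=(474,-96.5,0),bottle=(481,76,-25),slidebox=(544,-400,-33)),0,"pics/wf1.png")
E
```

```text
(no output)
```

View pics/wf1.png

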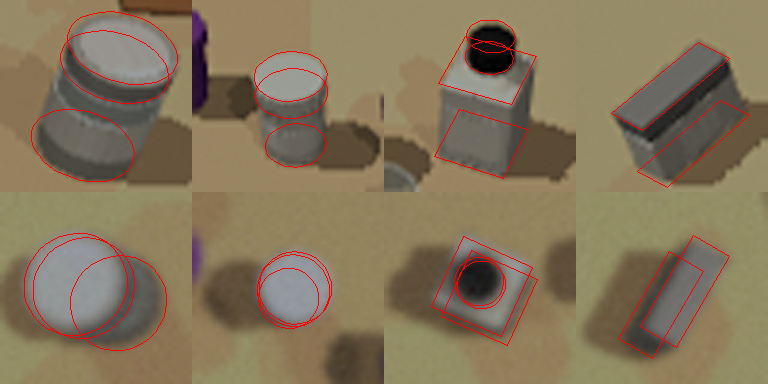

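The wireframes match both views within about 2 mm. The white middle cup is confirmed: (177,227) in the scene view, with the purple pair at (165,196) and (182,260) left alone. Next, go above the jar.

```bash
cat > go.py <<'E'
import sys
from h import *
from scipy.spatial.transform import Rotation as Ro
# target x y z closeangle(deg, mod 180; 'k' keep)
s=state();R=Ro.from_quat(s["eef_rot"]).as_matrix();p=s["eef_pos"]
a=np.degrees(np.arctan2(R[1,1],R[0,1]))
print("clock %.1f pos %s close %.1f tilt %.1f w %.1f gf %.0f F %s j %s"%(s["clock"],p.round(1),a,np.degrees(np.arccos(min(1,-R[2,2]))),s["grip_width"],s["gripper_force"],s["contact_force"].round(1),s["joints"].round(2)))
if len(sys.argv)>1:
    t=np.array(list(map(float,sys.argv[1:4])))
    if len(sys.argv)>4:
        d=(float(sys.argv[4])-a+90)%180-90
        print("turn tz total %.4f (%.1f deg world)"%(-d/180,d)); R=Ro.from_euler('z',d,degrees=True).as_matrix()@R
    print("shift after turn, total",(R.T@(t-p)/1000).round(4))
E
R='[[0,0,0],[-0.029,-0.0073,0],100]'
python3 -m pendant '[[[0,0,0],[-0.029,-0.0073,0],100],[[0,0,0],[-0.029,-0.0073,0],100],[[0,0,0],[-0.029,-0.0073,0],100],[[0,0,0],[-0.029,-0.0073,0],100],[[0,0,0],[-0.029,-0.0073,0],100],[[0,0,0],[-0.029,-0.0073,0],100],[[0,0,0],[-0.029,-0.0073,0],100],[[0,0,0],[-0.029,-0.0073,0],100],[[0,0,0],[-0.029,-0.0073,0],100],[[0,0,0],[-0.029,-0.0073,0],100],[[0,0,0],[-0.029,-0.0073,0],100],[[0,0,0],[0,0,0],100],[[0,0,0],[0,0,0],100]]'
python3 go.py 523 389.5 30
```

```text
clock: 2.08
eef_pos: [526.3, 387.0, 191.2]
eef_rot: [0.211, 0.977, -0.0, 0.0]
contact_force: [-0.5, -0.3, -0.3]
grip_width: 85.5
gripper_force: 0.0
clock 2.1 pos [526.3 387.  191.2] close 65.6 tilt 0.1 w 85.5 gf 0 F [-0.5 -0.3 -0.3] j [-0.43  0.5  -0.34  1.54  0.18  1.13  0.33]
shift after turn, total [0.0041 0.001  0.1612]
```

```bash
python3 -m pendant '[[[0,0,0],[0.002,0.0005,0.03],100],[[0,0,0],[0.002,0.0005,0.03],100],[[0,0,0],[0,0,0.03],100],[[0,0,0],[0,0,0.025],100],[[0,0,0],[0,0,0.02],100],[[0,0,0],[0,0,0.015],100],[[0,0,0],[0,0,0.011],100],[[0,0,0],[0,0,0],100],[[0,0,0],[0,0,0],0],[[0,0,0],[0,0,0],0],[[0,0,0],[0,0,0],0],[[0,0,0],[0,0,0],0],[[0,0,0],[0,0,0],0],[[0,0,0],[0,0,0],0],[[0,0,0],[0,0,0],0],[[0,0,0],[0,0,0],0]]' ; python3 go.py
```

```text
clock: 3.42
eef_pos: [521.7, 393.3, 32.5]
eef_rot: [0.209, 0.978, 0.001, 0.001]
contact_force: [-0.7, -1.4, 5.9]
grip_width: 61.0
gripper_force: 65.9
clock 3.4 pos [521.7 393.3  32.5] close 65.9 tilt 0.2 w 61.0 gf 66 F [-0.7 -1.4  5.9] j [-0.47  0.67 -0.31  1.66  0.25  0.85  0.27]
```

```bash
python3 -m pendant '[[[0,0,0],[0,0,-0.005],0],[[0,0,0],[0,0,-0.01],0],[[0,0,0],[0,0,-0.015],0],[[0,0,0],[0,0,-0.02],0],[[0,0,0],[0,0,-0.02],0],[[0,0,0],[0,0,-0.02],0],[[0,0,0],[0,0,-0.015],0],[[0,0,0],[0,0,-0.015],0],[[0,0,0],[0,0,0],0],[[0,0,0],[0,0,0],0]]' ; python3 go.py 652 -113.6 36
python3 - <<'E'
from wf import *
for n in("scene","top"): cv2.imwrite(f"pics/{n}_j.png",capture(n)[:,:,::-1])
p=state()["eef_pos"];r=[]
for n in("scene","top"):
    u=proj(n,[p[0],p[1],p[2]+10]);im=cv2.imread(f"pics/{n}_j.png");a,b=int(u[0])-50,int(u[1])-50
    a=max(a,0);b=max(min(b,412),0);r.append(cv2.resize(im[a:a+100,b:b+100],(390,390)))
cv2.imwrite("pics/jarheld.png",np.hstack(r))
E
```

```text
clock: 4.25
eef_pos: [521.2, 392.7, 151.7]
eef_rot: [0.209, 0.978, 0.001, 0.001]
contact_force: [-0.1, 0.1, -1.8]
grip_width: 61.4
gripper_force: 65.5
clock 4.2 pos [521.2 392.7 151.7] close 65.9 tilt 0.1 w 61.4 gf 65 F [-0.1  0.1 -1.8] j [-0.44  0.53 -0.34  1.59  0.2   1.06  0.31]
shift after turn, total [-0.3261 -0.4089  0.1153]
```

View pics/jarheld.png

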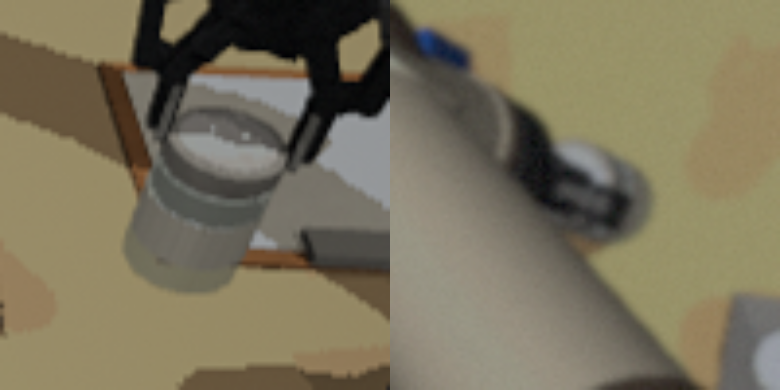

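```bash
python3 -m pendant '[[[0,0,0],[-0.0102,-0.0128,0],0],[[0,0,0],[-0.0203,-0.0256,0],0],[[0,0,0],[-0.0203,-0.0256,0],0],[[0,0,0],[-0.0203,-0.0256,0],0],[[0,0,0],[-0.0203,-0.0256,0],0],[[0,0,0],[-0.0203,-0.0256,0],0],[[0,0,0],[-0.0203,-0.0256,0],0],[[0,0,0],[-0.0203,-0.0256,0],0],[[0,0,0],[-0.0203,-0.0256,0],0],[[0,0,0],[-0.0203,-0.0256,0],0],[[0,0,0],[-0.0203,-0.0256,0],0],[[0,0,0],[-0.0203,-0.0256,0],0],[[0,0,0],[-0.0203,-0.0256,0],0],[[0,0,0],[-0.0203,-0.0256,0],0],[[0,0,0],[-0.0203,-0.0256,0],0],[[0,0,0],[-0.0203,-0.0256,0],0],[[0,0,0],[-0.0102,-0.0128,0],0],[[0,0,0],[0,0,0],0],[[0,0,0],[0,0,0],0],[[0,0,0],[0,0,0],0]]' ; python3 go.py 650.5 -113 36
python3 - <<'E'
from wf import *
for n in("scene","top"): cv2.imwrite(f"pics/{n}_k.png",capture(n)[:,:,::-1])
p=state()["eef_pos"]
im=cv2.imread("pics/scene_k.png");u=proj("scene",[650,-113,60]);a,b=int(u[0])-75,int(u[1])-75
t=cv2.resize(im[a:a+150,b:b+150],(600,600),interpolation=cv2.INTER_CUBIC)
x,y=p[0]+1.2,p[1]-.5
for q in curves("jar",x,y,0,p[2]-32):
    px=np.array([(proj("scene",X)[::-1]-[b,a]+.5)*4 for X in q]);cv2.polylines(t,[px.astype(int)],False,(0,0,255),1)
cv2.imwrite("pics/k.png",t)
E
```

```text
clock: 6.02
eef_pos: [649.0, -112.9, 149.5]
eef_rot: [0.208, 0.978, 0.001, -0.001]
contact_force: [0.4, 1.0, -2.4]
grip_width: 61.0
gripper_force: 65.6
clock 6.0 pos [ 649.  -112.9  149.5] close 65.9 tilt 0.1 w 61.0 gf 66 F [ 0.4  1.  -2.4] j [ 0.29  0.53 -0.22  1.57  0.13  1.06  1.19]
shift after turn, total [-0.0017  0.0005  0.1135]
```

View pics/k.png

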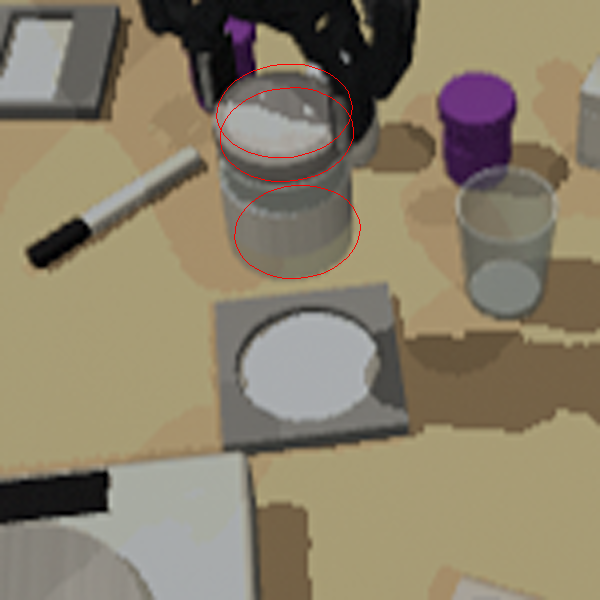

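```bash
python3 -m pendant '[[[0,0,0],[0,0.003,0.015],0],[[0,0,0],[0,0,0.02],0],[[0,0,0],[0,0,0.02],0],[[0,0,0],[0,0,0.02],0],[[0,0,0],[0,0,0.014],0],[[0,0,0],[0,0,0.008],0],[[0,0,0],[0,0,0.005],0],[[0,0,0],[0,0,0.003],0],[[0,0,0],[0,0,0.002],0],[[0,0,0],[0,0,0.002],0],[[0,0,0],[0,0,0],0],[[0,0,0],[0,0,0],0]]' ; python3 go.py
```

```text
clock: 7.12
eef_pos: [651.6, -111.7, 42.1]
eef_rot: [0.209, 0.978, 0.0, 0.0]
contact_force: [-0.6, -0.2, -2.1]
grip_width: 61.0
gripper_force: 65.6
clock 7.1 pos [ 651.6 -111.7   42.1] close 65.9 tilt 0.1 w 61.0 gf 66 F [-0.6 -0.2 -2.1] j [ 0.27  0.66 -0.2   1.63  0.16  0.87  1.16]
```

```bash
python3 -m pendant '[[[0,0,0],[0,0,0.002],0],[[0,0,0],[0,0,0.001],0],[[0,0,0],[0,0,0.001],0],[[0,0,0],[0,0,0],0],[[0,0,0],[0,0,0],0]]' ; python3 -m pendant '[[[0,0,0],[0,0,0.001],0],[[0,0,0],[0,0,0],0],[[0,0,0],[0,0,0],0]]'
```

```text
clock: 7.53
eef_pos: [651.0, -111.6, 37.4]
eef_rot: [0.209, 0.978, 0.0, -0.0]
contact_force: [0.3, -0.3, -2.2]
grip_width: 61.3
gripper_force: 65.6
clock: 7.78
eef_pos: [651.3, -111.6, 36.7]
eef_rot: [0.209, 0.978, 0.0, 0.0]
contact_force: [-0.8, 0.3, -0.6]
grip_width: 61.4
gripper_force: 65.7
```

```bash
python3 -m pendant '[[[0,0,0],[0,0,0.001],0],[[0,0,0],[0,0,0],0],[[0,0,0],[0,0,0],0]]'; python3 -m pendant '[[[0,0,0],[0,0,0],100],[[0,0,0],[0,0,0],100],[[0,0,0],[0,0,0],100],[[0,0,0],[0,0,0],100],[[0,0,0],[0,0,0],100],[[0,0,0],[0,0,0],100],[[0,0,0],[0,0,-0.01],100],[[0,0,0],[0,0,-0.02],100],[[0,0,0],[0,0,-0.03],100],[[0,0,0],[0,0,-0.03],100],[[0,0,0],[0,0,-0.03],100],[[0,0,0],[0,0,-0.02],100],[[0,0,0],[0,0,0],100]]'; python3 go.py 473.5 -97 32 158
```

```text
clock: 8.03
eef_pos: [651.8, -111.9, 36.6]
eef_rot: [0.209, 0.978, -0.0, 0.001]
contact_force: [-1.4, -0.2, 4.7]
grip_width: 61.5
gripper_force: 66.4
clock: 9.12
eef_pos: [655.0, -111.9, 182.5]
eef_rot: [0.209, 0.978, 0.0, 0.005]
contact_force: [1.0, -1.1, 0.4]
grip_width: 85.3
gripper_force: 0.0
clock 9.1 pos [ 655.  -111.9  182.5] close 65.9 tilt 0.6 w 85.3 gf 0 F [ 1.  -1.1  0.4] j [ 0.29  0.5  -0.22  1.54  0.12  1.11  1.19]
turn tz total 0.4883 (-87.9 deg world)
shift after turn, total [-0.0526 -0.1743  0.1506]
```

```bash
python3 -m pendant '[[[0,0,-0.0394],[0,0,0],100],[[0,0,-0.0394],[0,0,0],100],[[0,0,-0.0394],[0,0,0],100],[[0,0,-0.0394],[0,0,0],100],[[0,0,-0.0394],[0,0,0],100],[[0,0,-0.0394],[0,0,0],100],[[0,0,-0.0394],[0,0,0],100],[[0,0,-0.0394],[0,0,0],100],[[0,0,-0.0394],[0,0,0],100],[[0,0,-0.0394],[0,0,0],100],[[0,0,-0.0394],[0,0,0],100],[[0,0,-0.0394],[0,0,0],100],[[0,0,-0.0394],[0,0,0],100],[[0,0,0],[0.0088,0.029,0],100],[[0,0,0],[0.0088,0.029,0],100],[[0,0,0],[0.0088,0.029,0],100],[[0,0,0],[0.0088,0.029,0],100],[[0,0,0],[0.0088,0.029,0],100],[[0,0,0],[0.0088,0.029,0],100]]';python3 -m pendant '[[[0,0,0],[0,0,0],100],[[0,0,0],[0,0,0],100]]'; python3 go.py 473.5 -97 32 158
```

```text
clock: 10.7
eef_pos: [468.1, -93.7, 175.0]
eef_rot: [-0.556, 0.831, 0.0, -0.001]
contact_force: [-0.2, -0.3, 0.9]
grip_width: 84.8
gripper_force: 0.0
clock: 10.87
eef_pos: [468.1, -95.2, 175.2]
eef_rot: [-0.555, 0.832, -0.0, -0.001]
contact_force: [1.0, 0.0, -0.5]
grip_width: 85.6
gripper_force: 0.0
clock 10.9 pos [468.1 -95.2 175.2] close 157.4 tilt 0.2 w 85.6 gf 0 F [ 1.   0.  -0.5] j [ 1.04  0.34 -1.05  1.97  0.35  1.03  2.57]
turn tz total -0.0032 (0.6 deg world)
shift after turn, total [-0.0007 -0.0058  0.1432]
```

j7 ran up to its limit, so I'll turn back to a close angle of about 120°. That still clears both purple cups.

```bash
python3 -m pendant '[[[0,0,0.0347],[0,0,0],100],[[0,0,0.0347],[0,0,0],100],[[0,0,0.0347],[0,0,0],100],[[0,0,0.0347],[0,0,0],100],[[0,0,0.0347],[0,0,0],100],[[0,0,0.0347],[0,0,0],100],[[0,0,0],[-0.004,-0.004,0],100],[[0,0,0],[0,0,0],100],[[0,0,0],[0,0,0],100]]'; python3 go.py 473.5 -97 32
```

```text
clock: 11.62
eef_pos: [476.6, -94.9, 175.5]
eef_rot: [-0.261, 0.965, 0.0, -0.0]
contact_force: [-1.2, 0.3, -1.0]
grip_width: 85.3
gripper_force: 0.0
clock 11.6 pos [476.6 -94.9 175.5] close 120.3 tilt 0.0 w 85.3 gf 0 F [-1.2  0.3 -1. ] j [ 0.92  0.31 -0.9   1.96  0.29  1.01  1.98]
shift after turn, total [ 0.0037 -0.0003  0.1435]
```

```bash
python3 -m pendant '[[[0,0,0],[0.0037,0,0.02],100],[[0,0,0],[0,0,0.03],100],[[0,0,0],[0,0,0.03],100],[[0,0,0],[0,0,0.025],100],[[0,0,0],[0,0,0.02],100],[[0,0,0],[0,0,0.012],100],[[0,0,0],[0,0,0.006],100],[[0,0,0],[0,0,0],100],[[0,0,0],[0,0,0],0],[[0,0,0],[0,0,0],0],[[0,0,0],[0,0,0],0],[[0,0,0],[0,0,0],0],[[0,0,0],[0,0,0],0],[[0,0,0],[0,0,0],0],[[0,0,0],[0,0,0],0],[[0,0,0],[0,0,0],0],[[0,0,0],[0,0,0],0]]'; python3 go.py
```

```text
clock: 13.03
eef_pos: [472.0, -97.1, 32.3]
eef_rot: [-0.259, 0.966, 0.0, -0.001]
contact_force: [0.2, 0.3, -0.6]
grip_width: 0.0
gripper_force: 0.0
clock 13.0 pos [472.  -97.1  32.3] close 120.1 tilt 0.1 w 0.0 gf 0 F [ 0.2  0.3 -0.6] j [ 0.76  0.53 -0.74  2.08  0.53  0.74  1.77]
```

Run:
```python
from wf import *
im=capture("scene")[:,:,::-1];cv2.imwrite("pics/scene_m.png",im)
cv2.imwrite("pics/m.png",cv2.resize(im[130:240,170:320],(800,587),interpolation=cv2.INTER_CUBIC))
```

```text
(no output)
```

View pics/m.png

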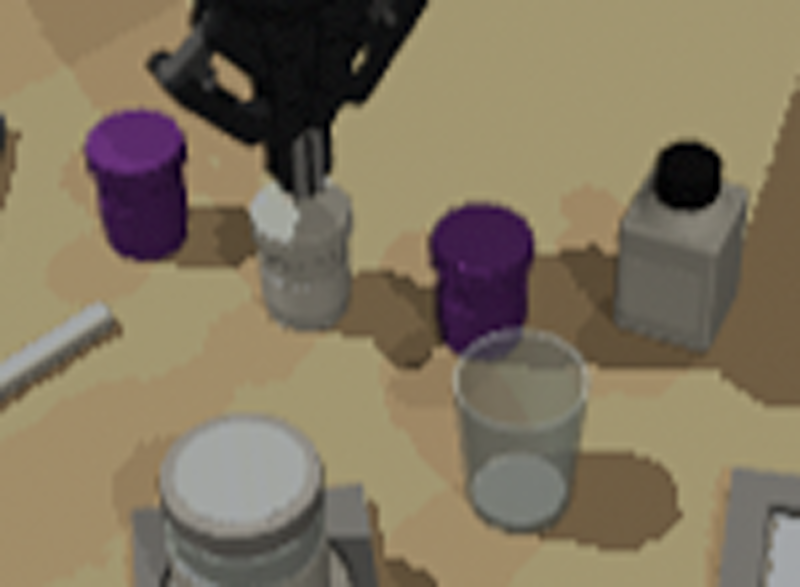

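Run:
```python
from h import *
for z in(20,32,45,60,65,70,80): print(z,proj("scene",[472,-97,z]).round(1))
print(state()["tau"].round(1))
```

```text
20 [180.  226.8]
32 [176.5 226.5]
45 [172.7 226.2]
60 [168.2 225.9]
65 [166.7 225.8]
70 [165.2 225.7]
80 [162.1 225.5]
[  0.  -42.9  -9.  -18.4   0.    0.    0. ]
```

The fingers shut just above the lid; the visible tip at row 165 implies z of about 66, while the TCP reads 32. I'll feel for the lid gently to calibrate the tip height.

```bash
for i in 1 2; do python3 -m pendant '[[[0,0,0],[0,0,0.001],0],[[0,0,0],[0,0,0],0],[[0,0,0],[0,0,0],0]]' | grep -E "pos|contact"; done
```

```text
eef_pos: [471.9, -97.0, 31.1]
contact_force: [-0.4, -0.3, 0.8]
eef_pos: [471.9, -97.0, 30.2]
contact_force: [0.1, 0.4, -0.3]
```

```bash
for i in 1 2; do python3 -m pendant '[[[0,0,0],[0,0,0.001],0],[[0,0,0],[0,0,0],0],[[0,0,0],[0,0,0],0]]' | grep -E "pos|contact"; done
```

```text
eef_pos: [471.9, -97.1, 29.2]
contact_force: [0.2, 0.5, -0.3]
eef_pos: [471.9, -97.1, 28.2]
contact_force: [0.3, -0.5, 0.3]
```

```bash
for i in 1 2 3 4; do python3 -m pendant '[[[0,0,0],[0,0,0.001],0],[[0,0,0],[0,0,0],0],[[0,0,0],[0,0,0],0]]' | grep -E "pos|contact"; done
python3 - <<'E'
from wf import *
im=capture("scene")[:,:,::-1].copy();cv2.imwrite("pics/scene_m2.png",im)
p=state()["eef_pos"]
t=cv2.resize(im[145:195,195:260],(780,600),interpolation=cv2.INTER_CUBIC)
for z in (0,35):
    u=proj("scene",p+[0,0,z]);cv2.drawMarker(t,(int((u[1]-195+.5)*12),int((u[0]-145+.5)*12)),(0,0,255),0,12)
cv2.imwrite("pics/m2.png",t)
E
```

```text
eef_pos: [471.9, -97.1, 27.2]
contact_force: [0.4, -0.3, -0.6]
eef_pos: [471.9, -97.1, 26.2]
contact_force: [0.3, -0.6, 0.5]
eef_pos: [471.9, -97.0, 25.1]
contact_force: [0.2, 0.8, -0.6]
eef_pos: [471.9, -97.1, 24.2]
contact_force: [-0.0, 0.7, 0.4]
```

View pics/m2.png

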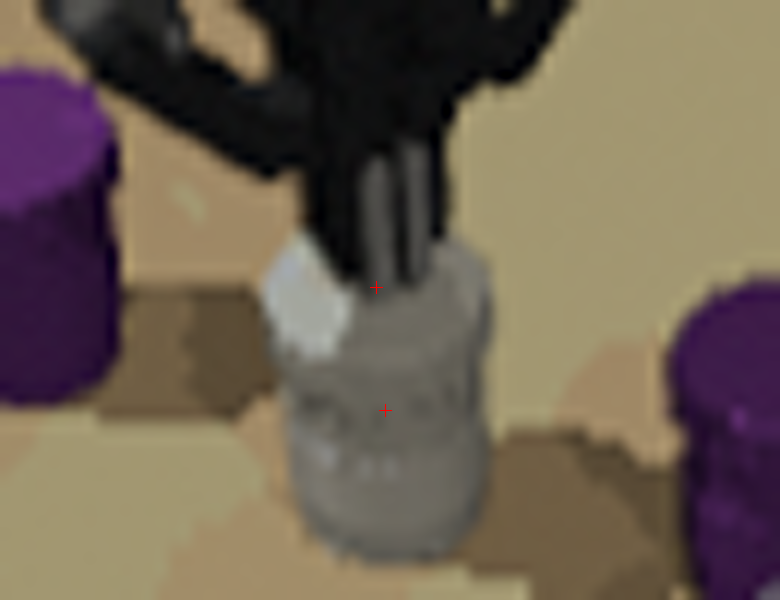

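The tip is visibly at lid height, so the tool is really about 37 mm higher than the reading. I'll keep feeling to confirm.

```bash
for i in 1 2 3; do python3 -m pendant '[[[0,0,0],[0,0,0.001],0],[[0,0,0],[0,0,0],0]]' | grep -E "pos|contact"; done
```

```text
eef_pos: [471.9, -97.1, 23.1]
contact_force: [-0.8, -0.7, 0.9]
eef_pos: [472.1, -97.1, 22.3]
contact_force: [0.3, -0.3, 0.9]
eef_pos: [472.4, -97.2, 22.3]
contact_force: [-3.6, -0.2, 14.3]
```

```bash
python3 -m pendant '[[[0,0,0],[0,0,-0.006],0],[[0,0,0],[0,0,-0.006],100],[[0,0,0],[0,0,0],100],[[0,0,0],[0,0,0],100],[[0,0,0],[0,0,0],100],[[0,0,0],[0,0,0],100],[[0,0,0],[0,0,0],100],[[0,0,0],[0,0,0],100],[[0,0,0],[0,0,0],100],[[0,0,0],[0,0,0],100]]'; python3 go.py 473.5 -97 -9
```

```text
clock: 16.47
eef_pos: [471.9, -97.0, 33.1]
eef_rot: [-0.259, 0.966, 0.0, -0.001]
contact_force: [0.2, 0.5, -0.3]
grip_width: 85.3
gripper_force: 0.0
clock 16.5 pos [471.9 -97.   33.1] close 120.1 tilt 0.1 w 85.3 gf 0 F [ 0.2  0.5 -0.3] j [ 0.76  0.52 -0.75  2.07  0.53  0.74  1.78]
shift after turn, total [-0.0014 -0.0008  0.0421]
```

```bash
python3 -m pendant '[[[0,0,0],[0,0,0.012],100],[[0,0,0],[0,0,0.012],100],[[0,0,0],[0,0,0.009],100],[[0,0,0],[0,0,0.005],100],[[0,0,0],[0,0,0.004],100],[[0,0,0],[0,0,0],100]]'|grep -E "pos|contact"; python3 -m pendant '[[[0,0,0],[0,0,0],0],[[0,0,0],[0,0,0],0],[[0,0,0],[0,0,0],0],[[0,0,0],[0,0,0],0],[[0,0,0],[0,0,0],0],[[0,0,0],[0,0,0],0],[[0,0,0],[0,0,0],0],[[0,0,0],[0,0,0],0],[[0,0,0],[0,0,0],0]]'
```

```text
eef_pos: [471.1, -96.7, -9.9]
contact_force: [-0.2, -0.1, -0.4]
clock: 17.72
eef_pos: [472.5, -97.2, -8.1]
eef_rot: [-0.259, 0.966, -0.0, -0.0]
contact_force: [-0.4, 0.6, 7.0]
grip_width: 44.2
gripper_force: 60.4
```

```bash
python3 -m pendant '[[[0,0,0],[0,0,-0.005],0],[[0,0,0],[0,0,-0.01],0],[[0,0,0],[0,0,-0.015],0],[[0,0,0],[0,0,-0.02],0],[[0,0,0],[0,0,-0.02],0],[[0,0,0],[0,0,-0.02],0],[[0,0,0],[0,0,-0.015],0],[[0,0,0],[0,0,-0.01],0],[[0,0,0],[0,0,-0.005],0],[[0,0,0],[0,0,0],0],[[0,0,0],[0,0,0],0]]'; python3 go.py 408.5 284 -4
```

```text
clock: 18.63
eef_pos: [471.7, -97.3, 111.0]
eef_rot: [-0.259, 0.966, 0.0, -0.001]
contact_force: [-0.7, 0.2, -0.6]
grip_width: 44.3
gripper_force: 61.1
clock 18.6 pos [471.7 -97.3 111. ] close 120.1 tilt 0.1 w 44.3 gf 61 F [-0.7  0.2 -0.6] j [ 0.86  0.4  -0.85  2.03  0.39  0.88  1.89]
shift after turn, total [-0.1365  0.3616  0.115 ]
```

```bash
python3 -m pendant '[[[0,0,0],[-0.0052,0.0139,0],0],[[0,0,0],[-0.0103,0.0278,0],0],[[0,0,0],[-0.0103,0.0278,0],0],[[0,0,0],[-0.0103,0.0278,0],0],[[0,0,0],[-0.0103,0.0278,0],0],[[0,0,0],[-0.0103,0.0278,0],0],[[0,0,0],[-0.0103,0.0278,0],0],[[0,0,0],[-0.0103,0.0278,0],0],[[0,0,0],[-0.0103,0.0278,0],0],[[0,0,0],[-0.0103,0.0278,0],0],[[0,0,0],[-0.0103,0.0278,0],0],[[0,0,0],[-0.0103,0.0278,0],0],[[0,0,0],[-0.0103,0.0278,0],0],[[0,0,0],[-0.0052,0.0139,0],0],[[0,0,0],[0,0,0],0],[[0,0,0],[0,0,0],0],[[0,0,0],[0,0,0],0]]'; python3 go.py 407 283 -4
python3 - <<'E'
from wf import *
p=state()["eef_pos"]
im=capture("scene")[:,:,::-1].copy();cv2.imwrite("pics/scene_n.png",im)
u=proj("scene",[408,284,60]);a,b=int(u[0])-60,int(u[1])-50
t=cv2.resize(im[a:a+100,b:b+100],(600,600),interpolation=cv2.INTER_CUBIC)
for q in curves("cup",p[0]+1.7,p[1]+1,0,p[2]+8.5):
    px=np.array([(proj("scene",X)[::-1]-[b,a]+.5)*6 for X in q]);cv2.polylines(t,[px.astype(int)],False,(0,0,255),1)
cv2.imwrite("pics/n.png",t)
E
```

```text
clock: 20.05
eef_pos: [406.4, 281.4, 110.3]
eef_rot: [-0.259, 0.966, -0.0, -0.002]
contact_force: [-0.5, -0.1, -0.2]
grip_width: 44.1
gripper_force: 61.2
clock 20.1 pos [406.4 281.4 110.3] close 120.1 tilt 0.2 w 44.1 gf 61 F [-0.5 -0.1 -0.2] j [ 0.09  0.45 -0.91  1.99  0.45  0.91  1.04]
shift after turn, total [-0.0017  0.0011  0.1143]
```

View pics/n.png

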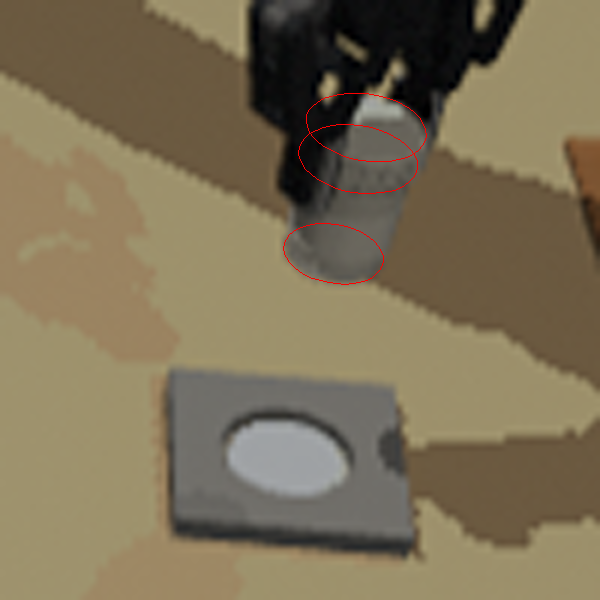

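```bash
python3 -m pendant '[[[0,0,0],[0,0.001,0.015],0],[[0,0,0],[0,0,0.02],0],[[0,0,0],[0,0,0.02],0],[[0,0,0],[0,0,0.02],0],[[0,0,0],[0,0,0.016],0],[[0,0,0],[0,0,0.01],0],[[0,0,0],[0,0,0.006],0],[[0,0,0],[0,0,0.003],0],[[0,0,0],[0,0,0],0],[[0,0,0],[0,0,0],0]]'|grep -E "pos|contact"; for i in 1 2 ; do python3 -m pendant '[[[0,0,0],[0,0,0.001],0],[[0,0,0],[0,0,0.001],0],[[0,0,0],[0,0,0],0],[[0,0,0],[0,0,0],0]]' | grep -E "pos|contact"; done
```

```text
eef_pos: [406.8, 283.8, 1.9]
contact_force: [-0.4, 0.4, -0.5]
eef_pos: [406.5, 283.7, -0.4]
contact_force: [0.2, 0.1, -0.3]
eef_pos: [406.2, 283.6, -2.8]
contact_force: [-0.1, 0.1, -0.2]
```

```bash
for i in 1 2 3; do python3 -m pendant '[[[0,0,0],[0,0,0.0007],0],[[0,0,0],[0,0,0],0],[[0,0,0],[0,0,0],0]]' | grep -E "pos|contact"; done
```

```text
eef_pos: [406.2, 283.7, -3.5]
contact_force: [0.8, 0.8, -1.3]
eef_pos: [406.4, 283.8, -4.0]
contact_force: [0.1, -0.3, 0.9]
eef_pos: [406.7, 284.0, -4.1]
contact_force: [-0.8, -1.7, 8.3]
```

```bash
python3 -m pendant '[[[0,0,0],[0,0,0],100],[[0,0,0],[0,0,0],100],[[0,0,0],[0,0,0],100],[[0,0,0],[0,0,0],100],[[0,0,0],[0,0,0],100],[[0,0,0],[0,0,0],100],[[0,0,0],[0,0,0],100],[[0,0,0],[0,0,-0.01],100],[[0,0,0],[0,0,-0.02],100],[[0,0,0],[0,0,-0.03],100],[[0,0,0],[0,0,-0.03],100],[[0,0,0],[0,0,-0.03],100],[[0,0,0],[0,0,-0.03],100],[[0,0,0],[0,0,0],100]]'; python3 go.py 481 76 -12 65
```

```text
clock: 23.52
eef_pos: [409.1, 286.6, 151.1]
eef_rot: [-0.26, 0.966, 0.001, 0.004]
contact_force: [0.8, 0.7, 0.2]
grip_width: 85.6
gripper_force: 0.0
clock 23.5 pos [409.1 286.6 151.1] close 120.1 tilt 0.5 w 85.6 gf 0 F [0.8 0.7 0.2] j [ 0.13  0.39 -0.96  1.96  0.39  0.98  1.08]
turn tz total 0.3062 (-55.1 deg world)
shift after turn, total [-0.1528 -0.1606  0.1643]
```

```bash
python3 -m pendant '[[[0,0,0.0383],[0,0,0],100],[[0,0,0.0383],[0,0,0],100],[[0,0,0.0383],[0,0,0],100],[[0,0,0.0383],[0,0,0],100],[[0,0,0.0383],[0,0,0],100],[[0,0,0.0383],[0,0,0],100],[[0,0,0.0383],[0,0,0],100],[[0,0,0.0383],[0,0,0],100],[[0,0,0],[-0.0218,-0.0229,0],100],[[0,0,0],[-0.0218,-0.0229,0],100],[[0,0,0],[-0.0218,-0.0229,0],100],[[0,0,0],[-0.0218,-0.0229,0],100],[[0,0,0],[-0.0218,-0.0229,0],100],[[0,0,0],[-0.0218,-0.0229,0],100],[[0,0,0],[-0.0218,-0.0229,0],100],[[0,0,0],[0,0,0],100],[[0,0,0],[0,0,0],100]]'; python3 go.py 481 76 -12 65
```

```text
clock: 24.93
eef_pos: [477.0, 71.8, 145.2]
eef_rot: [0.219, 0.976, -0.0, -0.001]
contact_force: [-0.8, 0.6, 0.6]
grip_width: 85.2
gripper_force: 0.0
clock 24.9 pos [477.   71.8 145.2] close 64.7 tilt 0.1 w 85.2 gf 0 F [-0.8  0.6  0.6] j [ 0.36  0.29 -0.66  2.    0.22  0.92  0.72]
turn tz total -0.0018 (0.3 deg world)
shift after turn, total [-0.002   0.0056  0.1572]
```

```bash
python3 -m pendant '[[[0,0,0],[-0.002,0.0056,0.02],100],[[0,0,0],[0,0,0.03],100],[[0,0,0],[0,0,0.03],100],[[0,0,0],[0,0,0.03],100],[[0,0,0],[0,0,0.02],100],[[0,0,0],[0,0,0.012],100],[[0,0,0],[0,0,0.008],100],[[0,0,0],[0,0,0.004],100],[[0,0,0],[0,0,0.003],100],[[0,0,0],[0,0,0],100]]'|grep -E "pos|contact"; python3 -m pendant '[[[0,0,0],[0,0,0],0],[[0,0,0],[0,0,0],0],[[0,0,0],[0,0,0],0],[[0,0,0],[0,0,0],0],[[0,0,0],[0,0,0],0],[[0,0,0],[0,0,0],0],[[0,0,0],[0,0,0],0],[[0,0,0],[0,0,0],0],[[0,0,0],[0,0,0],0]]'; python3 go.py
```

```text
eef_pos: [481.3, 78.5, -11.4]
contact_force: [-0.3, 1.5, 0.5]
clock: 26.52
eef_pos: [481.5, 77.9, -11.0]
eef_rot: [0.217, 0.976, -0.0, 0.0]
contact_force: [-0.5, -1.2, 6.8]
grip_width: 47.4
gripper_force: 62.7
clock 26.5 pos [481.5  77.9 -11. ] close 64.9 tilt 0.0 w 47.4 gf 63 F [-0.5 -1.2  6.8] j [ 0.21  0.56 -0.51  2.08  0.47  0.61  0.51]
```

```bash
python3 -m pendant '[[[0,0,0],[0,0,-0.005],0],[[0,0,0],[0,0,-0.01],0],[[0,0,0],[0,0,-0.015],0],[[0,0,0],[0,0,-0.02],0],[[0,0,0],[0,0,-0.015],0],[[0,0,0],[0,0,-0.01],0],[[0,0,0],[0,0,-0.005],0],[[0,0,-0.0255],[0,0,0],0],[[0,0,-0.0255],[0,0,0],0],[[0,0,-0.0255],[0,0,0],0],[[0,0,0],[-0.013,0.0071,0],0],[[0,0,0],[-0.026,0.0142,0],0],[[0,0,0],[-0.026,0.0142,0],0],[[0,0,0],[-0.026,0.0142,0],0],[[0,0,0],[-0.026,0.0142,0],0],[[0,0,0],[-0.026,0.0142,0],0],[[0,0,0],[-0.013,0.0071,0],0],[[0,0,0],[0,0,0],0],[[0,0,0],[0,0,0],0]]'; python3 go.py 651 130.3 -7 78.7
python3 - <<'E'
from wf import *
p=state()["eef_pos"]
im=capture("scene")[:,:,::-1].copy();cv2.imwrite("pics/scene_o.png",im)
u=proj("scene",[651,130,40]);a,b=int(u[0])-60,int(u[1])-50
t=cv2.resize(im[a:a+100,b:b+100],(600,600),interpolation=cv2.INTER_CUBIC)
for q in curves("bottle",p[0],p[1],-11.3,p[2]+11)+curves("bottle",651,130.3,-11.3,4)[:1]:
    px=np.array([(proj("scene",X)[::-1]-[b,a]+.5)*6 for X in q]);cv2.polylines(t,[px.astype(int)],False,(0,0,255),1)
cv2.imwrite("pics/o.png",t)
E
```

```text
clock: 28.1
eef_pos: [649.8, 131.2, 66.7]
eef_rot: [0.098, 0.995, -0.0, -0.002]
contact_force: [-1.0, -0.3, -1.8]
grip_width: 47.5
gripper_force: 62.3
clock 28.1 pos [649.8 131.2  66.7] close 78.7 tilt 0.2 w 47.5 gf 62 F [-1.  -0.3 -1.8] j [ 0.17  0.7  -0.59  1.6   0.45  0.98  0.8 ]
turn tz total 0.0000 (-0.0 deg world)
shift after turn, total [-0.0016 -0.0007  0.0737]
```

View pics/o.png

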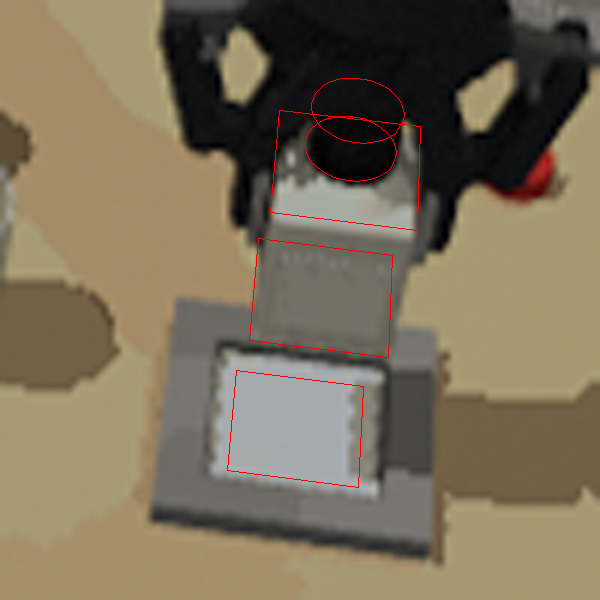

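```bash
python3 -m pendant '[[[0,0,0],[-0.001,0,0.015],0],[[0,0,0],[0,0,0.02],0],[[0,0,0],[0,0,0.015],0],[[0,0,0],[0,0,0.01],0],[[0,0,0],[0,0,0.006],0],[[0,0,0],[0,0,0.003],0],[[0,0,0],[0,0,0],0],[[0,0,0],[0,0,0],0]]'|grep -E "pos|contact"; for i in 1 2 3; do python3 -m pendant '[[[0,0,0],[0,0,0.001],0],[[0,0,0],[0,0,0],0],[[0,0,0],[0,0,0],0]]' | grep -E "pos|contact"; done
```

```text
eef_pos: [651.8, 131.0, -0.6]
contact_force: [-0.1, 0.4, -2.6]
eef_pos: [651.9, 130.9, -1.4]
contact_force: [0.3, -0.0, -2.5]
eef_pos: [651.4, 130.7, -3.0]
contact_force: [0.1, 0.2, -2.5]
eef_pos: [651.3, 130.7, -4.2]
contact_force: [0.2, -0.4, -1.6]
```

```bash
for i in 1 2 3 4; do python3 -m pendant '[[[0,0,0],[0,0,0.0008],0],[[0,0,0],[0,0,0],0],[[0,0,0],[0,0,0],0]]' | grep -E "pos|contact"; done
```

```text
eef_pos: [651.3, 130.8, -5.0]
contact_force: [0.4, -0.3, -1.7]
eef_pos: [651.3, 130.8, -5.8]
contact_force: [-0.8, -0.5, -2.5]
eef_pos: [651.3, 130.8, -6.5]
contact_force: [0.1, -0.4, -2.1]
eef_pos: [651.5, 130.8, -6.9]
contact_force: [-1.8, 0.1, 2.6]
```

```bash
python3 -m pendant '[[[0,0,0],[0,0,0],100],[[0,0,0],[0,0,0],100],[[0,0,0],[0,0,0],100],[[0,0,0],[0,0,0],100],[[0,0,0],[0,0,0],100],[[0,0,0],[0,0,0],100],[[0,0,0],[0,0,0],100],[[0,0,0],[0,0,-0.01],100],[[0,0,0],[0,0,-0.02],100],[[0,0,0],[0,0,-0.03],100],[[0,0,0],[0,0,-0.03],100],[[0,0,0],[0,0,-0.03],100],[[0,0,0],[0,0,-0.02],100],[[0,0,0.0383],[0,0,0],100],[[0,0,0.0383],[0,0,0],100],[[0,0,0.0383],[0,0,0],100],[[0,0,0],[0,0,0],100]]'; python3 go.py 544 -400 -18 58
```

```text
clock: 31.98
eef_pos: [651.8, 131.0, 134.0]
eef_rot: [0.277, 0.961, -0.0, 0.0]
contact_force: [-0.3, -0.1, 0.3]
grip_width: 85.2
gripper_force: 0.0
clock 32.0 pos [651.8 131.  134. ] close 57.8 tilt 0.0 w 85.2 gf 0 F [-0.3 -0.1  0.3] j [ 0.14  0.61 -0.55  1.56  0.35  1.07  0.51]
turn tz total -0.0012 (0.2 deg world)
shift after turn, total [-0.1899 -0.5074  0.152 ]
```

```bash
python3 -m pendant '[[[0,0,0],[-0.0056,-0.0149,0],100],[[0,0,0],[-0.0112,-0.0299,0],100],[[0,0,0],[-0.0112,-0.0299,0],100],[[0,0,0],[-0.0112,-0.0299,0],100],[[0,0,0],[-0.0112,-0.0299,0],100],[[0,0,0],[-0.0112,-0.0299,0],100],[[0,0,0],[-0.0112,-0.0299,0],100],[[0,0,0],[-0.0112,-0.0299,0],100],[[0,0,0],[-0.0112,-0.0299,0],100],[[0,0,0],[-0.0112,-0.0299,0],100],[[0,0,0],[-0.0112,-0.0299,0],100],[[0,0,0],[-0.0112,-0.0299,0],100],[[0,0,0],[-0.0112,-0.0299,0],100],[[0,0,0],[-0.0112,-0.0299,0],100],[[0,0,0],[-0.0112,-0.0299,0],100],[[0,0,0],[-0.0112,-0.0299,0],100],[[0,0,0],[-0.0112,-0.0299,0],100],[[0,0,0],[-0.0056,-0.0149,0],100],[[0,0,0],[0,0,0],100],[[0,0,0],[0,0,0],100]]'; python3 go.py 544 -400 -18 58
```

```text
clock: 33.65
eef_pos: [543.4, -401.4, 132.7]
eef_rot: [0.276, 0.961, 0.0, -0.001]
contact_force: [0.6, -0.1, 0.7]
grip_width: 85.6
gripper_force: 0.0
clock 33.6 pos [ 543.4 -401.4  132.7] close 58.0 tilt 0.1 w 85.6 gf 0 F [ 0.6 -0.1  0.7] j [ 0.92  0.61 -0.47  1.53  0.3   1.07  1.39]
turn tz total 0.0000 (-0.0 deg world)
shift after turn, total [0.     0.0015 0.1507]
```

```bash
python3 -m pendant '[[[0,0,0],[0,0.0015,0.02],100],[[0,0,0],[0,0,0.03],100],[[0,0,0],[0,0,0.03],100],[[0,0,0],[0,0,0.03],100],[[0,0,0],[0,0,0.02],100],[[0,0,0],[0,0,0.012],100],[[0,0,0],[0,0,0.006],100],[[0,0,0],[0,0,0.002],100],[[0,0,0],[0,0,0],100]]'|grep -E "pos|contact"; python3 -m pendant '[[[0,0,0],[0,0,0],0],[[0,0,0],[0,0,0],0],[[0,0,0],[0,0,0],0],[[0,0,0],[0,0,0],0],[[0,0,0],[0,0,0],0],[[0,0,0],[0,0,0],0],[[0,0,0],[0,0,0],0],[[0,0,0],[0,0,0],0],[[0,0,0],[0,0,0],0],[[0,0,0],[0,0,0],0],[[0,0,0],[0,0,0],0]]'; python3 go.py
```

```text
eef_pos: [545.6, -399.2, -16.3]
contact_force: [-0.3, -0.2, 0.2]
clock: 35.32
eef_pos: [544.8, -400.5, -16.3]
eef_rot: [0.276, 0.961, -0.001, -0.0]
contact_force: [-1.8, 0.5, 6.5]
grip_width: 25.2
gripper_force: 59.8
clock 35.3 pos [ 544.8 -400.5  -16.3] close 58.0 tilt 0.1 w 25.2 gf 60 F [-1.8  0.5  6.5] j [ 0.87  0.79 -0.4   1.6   0.39  0.83  1.32]
```

```bash
python3 -m pendant '[[[0,0,0],[0,0,-0.005],0],[[0,0,0],[0,0,-0.01],0],[[0,0,0],[0,0,-0.02],0],[[0,0,0],[0,0,-0.02],0],[[0,0,0],[0,0,-0.015],0],[[0,0,0],[0,0,-0.01],0],[[0,0,-0.0333],[0,0,0],0],[[0,0,-0.0333],[0,0,0],0],[[0,0,-0.0333],[0,0,0],0],[[0,0,-0.0333],[0,0,0],0],[[0,0,-0.0333],[0,0,0],0],[[0,0,0],[0.0128,0.0075,0],0],[[0,0,0],[0.0256,0.015,0],0],[[0,0,0],[0.0256,0.015,0],0],[[0,0,0],[0.0256,0.015,0],0],[[0,0,0],[0.0256,0.015,0],0],[[0,0,0],[0.0256,0.015,0],0],[[0,0,0],[0.0128,0.0075,0],0],[[0,0,0],[0,0,0],0],[[0,0,0],[0,0,0],0]]'; python3 go.py 394 -305 -12.3 88
python3 - <<'E'
from wf import *
p=state()["eef_pos"]
im=capture("scene")[:,:,::-1].copy();cv2.imwrite("pics/scene_q.png",im)
u=proj("scene",[394,-305,40]);a,b=int(u[0])-60,int(u[1])-50
t=cv2.resize(im[a:a+100,b:b+100],(600,600),interpolation=cv2.INTER_CUBIC)
for q in curves("slidebox",p[0],p[1],-2,p[2]+16.3)+curves("slidebox",394,-305,-2,4)[:1]:
    px=np.array([(proj("scene",X)[::-1]-[b,a]+.5)*6 for X in q]);cv2.polylines(t,[px.astype(int)],False,(0,0,255),1)
cv2.imwrite("pics/q.png",t)
E
```

```text
clock: 36.98
eef_pos: [393.6, -304.6, 63.4]
eef_rot: [0.018, 1.0, -0.0, -0.001]
contact_force: [-0.5, -0.9, -0.5]
grip_width: 25.3
gripper_force: 59.1
clock 37.0 pos [ 393.6 -304.6   63.4] close 88.0 tilt 0.1 w 25.3 gf 59 F [-0.5 -0.9 -0.5] j [ 1.12  0.45 -0.62  2.03  0.37  0.78  1.81]
turn tz total -0.0001 (0.0 deg world)
shift after turn, total [-0.0005 -0.0003  0.0757]
```

View pics/q.png

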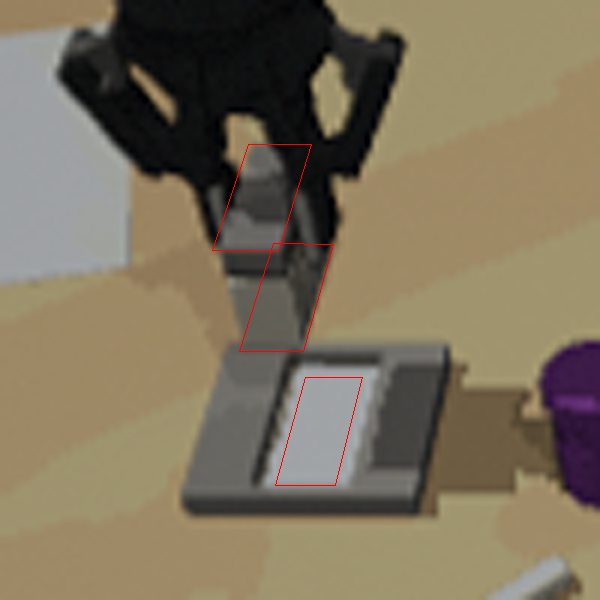

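```bash
python3 -m pendant '[[[0,0,0],[0,0,0.015],0],[[0,0,0],[0,0,0.02],0],[[0,0,0],[0,0,0.015],0],[[0,0,0],[0,0,0.01],0],[[0,0,0],[0,0,0.006],0],[[0,0,0],[0,0,0.003],0],[[0,0,0],[0,0,0],0],[[0,0,0],[0,0,0],0]]'|grep -E "pos|contact"; for i in 1 2 3 4; do python3 -m pendant '[[[0,0,0],[0,0,0.001],0],[[0,0,0],[0,0,0],0],[[0,0,0],[0,0,0],0]]' | grep -E "pos|contact"; done
```

```text
eef_pos: [394.8, -304.7, -5.6]
contact_force: [-0.5, 0.6, -2.2]
eef_pos: [394.4, -304.8, -6.5]
contact_force: [0.3, 0.2, -1.1]
eef_pos: [394.1, -304.5, -7.9]
contact_force: [0.4, 0.7, -1.8]
eef_pos: [394.0, -304.4, -9.0]
contact_force: [0.1, -0.1, -1.0]
eef_pos: [394.0, -304.4, -10.1]
contact_force: [0.9, 0.1, -2.1]
```

```bash
for i in 1 2 3 4; do python3 -m pendant '[[[0,0,0],[0,0,0.0007],0],[[0,0,0],[0,0,0],0],[[0,0,0],[0,0,0],0]]' | grep -E "pos|contact"; done
```

```text
eef_pos: [394.1, -304.5, -10.7]
contact_force: [-0.3, 0.3, -1.2]
eef_pos: [394.0, -304.5, -11.4]
contact_force: [0.4, 0.5, -1.3]
eef_pos: [394.1, -304.5, -12.1]
contact_force: [0.2, 0.1, -1.8]
eef_pos: [394.1, -304.5, -12.4]
contact_force: [-2.5, -0.3, 5.9]
```

Touchdown. Release, retreat and check everything.

```bash
python3 -m pendant '[[[0,0,0],[0,0,0],100],[[0,0,0],[0,0,0],100],[[0,0,0],[0,0,0],100],[[0,0,0],[0,0,0],100],[[0,0,0],[0,0,0],100],[[0,0,0],[0,0,0],100],[[0,0,0],[0,0,0],100],[[0,0,0],[0,0,0],100],[[0,0,0],[0,0,-0.01],100],[[0,0,0],[0,0,-0.02],100],[[0,0,0],[0,0,-0.03],100],[[0,0,0],[0,0,-0.03],100],[[0,0,0],[0,0,-0.03],100],[[0,0,0],[0,0,-0.03],100],[[0,0,0],[0,0,-0.03],100],[[0,0,0],[0,0,0],100],[[0,0,0],[0,0,0],100],[[0,0,0],[0,0,0],100]]'
python3 - <<'E'
from wf import *
for n in("scene","top"): cv2.imwrite(f"pics/{n}9.png",capture(n)[:,:,::-1])
sheet(dict(jar=(652,-113.6,0,4),cup=(408.5,284,0,4),bottle=(651,130.4,-11.3,4),slidebox=(394,-305,-2,4)),9,"pics/wf9.png")
im=cv2.imread("pics/scene9.png")[110:290,60:480]
s=cv2.imread("pics/wf9.png")[:192]
cv2.imwrite("pics/fin.png",np.vstack([s,cv2.resize(im,(768,329))]))
E
```

```text
clock: 41.2
eef_pos: [393.8, -304.4, 167.3]
eef_rot: [0.018, 1.0, -0.0, -0.001]
contact_force: [-0.8, 0.1, -0.4]
grip_width: 85.3
gripper_force: 0.0
```

View pics/fin.png

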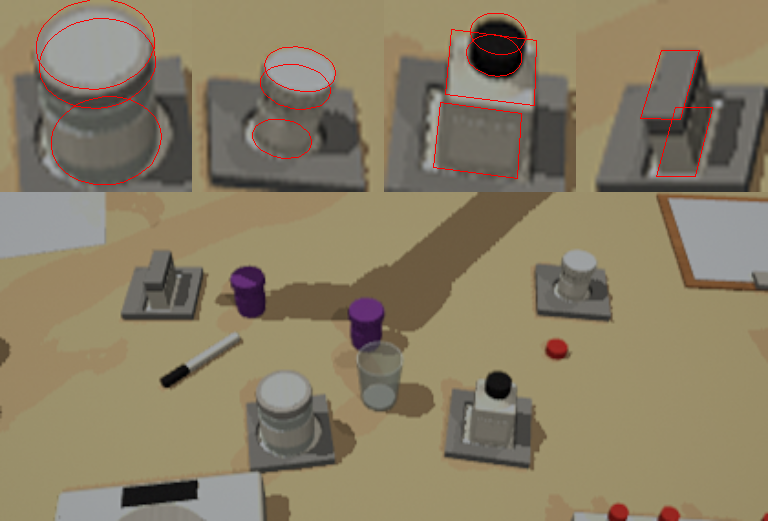

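All four containers stand upright within their recess outlines, and the beaker and purple cups have not moved.

```bash
python3 -c "from station import *;print(sign_off())"
```

```text
the job is handed in; nothing more can be done
None
```

The jar, cup, bottle and slide box each stand upright in their matching holders, with the beaker and purple cups left in place, and the job is handed in at about 41 s; the first try for the cup closed just above its lid and was redone.

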